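# Lay the rocker shafts in their V-blocks

## Robot

A 6-joint arm with a two-finger parallel gripper is mounted at the origin on the work surface. World frame = base frame: x ahead of the robot, y to its left, z up, the work surface at z = 0. Lengths are in m, angles in rad, forces in N, time in s.
With the tool pointing down it reaches from about 0.325 to 0.85 m from the base axis. Payload 15.5 kg.
Tool frame: the origin (TCP) lies midway between the tips of the shut fingers; the grasp point (between the pads) lies behind it (ctrl.grip_depth is the z of the grasp point in the tool frame, in m); z points along the fingers, y is the line along which they close (so a half turn about z gives the same grasp; the last joint's range is limited). The gripper opens to 91 mm and grips with 3 to 60 N. Pads are 32 mm wide; open, the fingers measure 118 mm over their backs; the gripper's body (76 mm by 178 mm) begins 60 mm behind the grasp point.
Start: joints at [-1.401, 0.494, 1.345, -0, 1.302, -0.096], TCP at [0.164, -0.603, 0.214] pointing down, gripper open.
Joint ranges: [-2.91, 2.91], [-0.82, 2.16], [0.22, 2.67], [-1.22, 4.37], [0.12, 2.79], [-3.08, 3.08]. Speed limits (rad/s): [1.89, 1.89, 2.57, 3.01, 3.01, 3.01].

## Interface

Orientations are given as a 3x3 rotation matrix whose columns are the frame's x, y, z axes.
In Python, from workcell import ctrl gives the robot as it stands.
- The arm moves only by the tool move_arm, never from a script. Its argument "series" is a list of rows, each a list of 7 numbers: the shift along the tool's x, y, z in units of 0.03 m (1.0 is 0.03 m), then the turn, a rotation vector about the tool's x, y, z in units of 90 degrees (1.0 is 90 degrees), then the opening, from -1 (shut) to 1 (fully open). In form: [[dx, dy, dz, wx, wy, wz, gripper], ...]. A call has 1 to 20 rows; each row shifts and turns the commanded pose from where the row before left it, along the tool's axes as they then stand; what a row does not reach is not made up. A row lasts 1/8 s, in which the tool goes at most 62.5 mm and 10.7 degrees, less where a joint would pass 70% of its speed; a pose out of reach is approached as far as the arm can. A call with a number of a shift or a turn outside -1 to 1 is refused whole. A call with a gripper value outside its range is refused whole. The fingers move at their own pace and stop on an object; the grip force is fixed at half the most. Time passes only in rows, so rows that do not move let the fingers close. It gives the time, the measured TCP pose, the force, the opening and the grip force at its end, in the units of the state.
- ctrl.observe(): the state, without advancing time (a new reading comes with each control period).
- ctrl.snapshot(name): name is "scene" or "top" or "wrist"; returns a dict with "pixels" (420x560x3 uint8, red, green, blue), "fx", "fy", "cx", "cy" (pixels), "cam_to_world" (4x4, takes a point from camera to world coordinates). Camera axes: x right, y down, z forward; pixel columns grow to the right and rows downward; lengths in m; the calibration is good to about 2 mm. The wrist camera is an equidistant fisheye: a pixel r from the principal point sees the ray r / f radians off the axis. A picture is of the moment at which its call begins. There is no depth.
- ctrl.hand_in(): hands the job in; it is judged then, once.
The state is a dict: "time_s": time; "joint_positions": joint angles; "joint_velocities": joint speeds; "tau": joint torques, N m; "eef_pos": TCP position; "tool_rot": TCP orientation; "ft_force": force on the tool from outside, world axes, zero at the start; "torque": the same for the moment, N m; "finger_gap": finger opening in m; "grasp_force": force on a finger pad.
Only numpy, scipy, OpenCV 4.12 (cv2) and the standard library are available. Lean on these libraries where they do the work, as an engineer would, in place of code of your own. Each camera call takes 0.05 s, during which the arm holds its last target. There are 200 camera calls.

## Task

Get the two rocker shafts ready for a straightness check: unhook the orange-tabbed quick-release yoke from the blue V-blocks by pinching its two side tabs together, and stand it upright in the steel tray. Take the shafts off the sloping rack and lay the red-banded one in the red pair of V-blocks and the blue-banded one in the blue pair, gently, each level, cradled in both grooves and centred along the pair. Leave the sprayer, gauge stand and socket alone.

Things in the scene. Friction and masses are not known exactly. Their poses are not given: they have to be found in the camera images.
- rack: Fixed grey draining rack, base 190 x 165 x 8 mm, posts with black V-saddles. Holds two shafts side by side, middles at x = 0, y = +42 and -42, z = 105 mm from its origin (under the base), sloping up 25 degrees along its +x; low ends, at the robot's side, by small stops. Saddles 12 mm wide, 48 mm either side of a shaft's middle: 84 mm of bare shaft between for the fingers.
- shaft_red: Loose steel rocker shaft with red bands near both ends: 22 mm diameter, 150 mm long, about 0.35 kg. Origin at its middle, its own x along its axis (pointing up the slope at the start). On which side of the rack it lies varies.
- shaft_blue: The same shaft with blue bands.
- red_blocks: Fixed V-block pair on a red bar 62 x 140 x 12 mm; origin under the bar, grooves along y. Two steel blocks with red cheeks, 44 mm wide (x), 22 mm long, centred at y = +45 and -45 mm, tops at z = 56 mm; 90-degree grooves 36 mm wide, 18 mm deep. Between the blocks 68 mm are free down to the bar. Block sides are undercut 5 mm below z = 38 mm.
- blue_blocks: The same with blue bar and cheeks. At the start the yoke is hooked over its block at y = +45 mm.
- red_blocks_rest (a point): Where the middle of a shaft lies when cradled and centred in the red pair: 53.6 mm above the bar's underside, on the groove axis; same axes as red_blocks.
- blue_blocks_rest (a point): The same point of the blue pair.
- yoke: Loose black yoke, 0.12 kg, two orange spring tabs at its +x and -x ends. Origin mid underside of its bridge (44 x 18 x 20 mm), which rests on the block; z up. Tabs 22 mm wide, up to z = 44 mm, 58 mm over their leaning outer faces at z = 28, 66 at the top; pinched home 50 mm and upright: the leg hooks then clear the block and it lifts straight off. Stands on its legs, origin 25 mm above the floor.
- tab_l (a joint): Angle of the yoke's +x tab: 0 hooked, 0.26 rad pinched fully home; sprung, about 4 N at the tab.
- tab_r (a joint): The same for the -x tab.
- tray: Fixed open steel tray 130 x 130 x 14 mm with 4 mm walls and floor 4 mm thick. Origin under its middle.
- sprayer: Bystander: white pump sprayer with black head and red nozzle, 90 mm diameter, 247 mm tall, nozzle reaching 85 mm along its +x at 175 mm. Origin under its middle.
- gauge_stand: Bystander: red magnetic base 50 x 50 x 50 mm with a thin post to 220 mm and, at 205 mm height, an arm along its -y, towards the V-blocks, with a 44 mm dial centred 45 mm out at 190 mm height (dial edge 67 mm out). Origin under its base; about 130 mm or more from the plate's middle to the dial's edge.
- socket: Bystander: dark deep socket standing upright, 38 mm diameter, 78 mm tall. Origin under it.
- plate: Fixed aluminium plate 260 x 200 x 12 mm under both pairs of V-blocks, which stand parallel on it 130 mm apart along its x, grooves along its y; which colour is nearer the robot varies. Origin under its middle.
Things that resemble listed ones, but are neither listed nor needed, are in the scene too. Leave any purple look-alike of the shaft_red alone. What is shaped like the shaft_blue but green is not meant.

How it is judged:
On the way:
1. both side tabs of the yoke are pinched together (value of joint each of tab_l, tab_r above 0.17 rad), for 0.1 s.
At the end, for the whole second after the job is handed in: Each shaft rests in the pair of its colour: within 3 mm of the cradled place across and in height, 15 mm along, axis within 0.06 rad of the grooves; the yoke stands upright on the tray floor, within 50 mm of its middle each way, tabs sprung back (under 0.1 rad); all at rest (x of shaft_red in the frame of red_blocks_rest between -0.003 and 0.003 m and y of shaft_red in the frame of red_blocks_rest between -0.015 and 0.015 m and z of shaft_red in the frame of red_blocks_rest between -0.003 and 0.003 m and angle between the x axis of shaft_red and the y axis of red_blocks, either way round below 0.06 rad and linear speed of each of shaft_red, shaft_blue, yoke below 0.02 m/s and angular speed of each of shaft_red, shaft_blue below 0.2 rad/s and x of shaft_blue in the frame of blue_blocks_rest between -0.003 and 0.003 m and y of shaft_blue in the frame of blue_blocks_rest between -0.015 and 0.015 m and z of shaft_blue in the frame of blue_blocks_rest between -0.003 and 0.003 m and angle between the x axis of shaft_blue and the y axis of blue_blocks, either way round below 0.06 rad and x of yoke in the frame of tray between -0.05 and 0.05 m and y of yoke in the frame of tray between -0.05 and 0.05 m and z of yoke in the frame of tray between 0.02 and 0.036 m and angle between yoke's own z axis and vertical below 0.15 rad and value of joint each of tab_l, tab_r below 0.1 rad); the robot touches nothing.
It fails at once if a bystander (sprayer, gauge stand, socket) is pushed more than 15 mm or tipped (distance of any of sprayer, gauge_stand, socket from where it was at the start of the episode above 0.015 m or angle between any of sprayer, gauge_stand, socket's own z axis and vertical above 0.3 rad).
It fails at once if the red shaft meets V-blocks harder than 100 N (dropped or rammed) (contact force between shaft_red and red_blocks above 100 N or contact force between shaft_red and blue_blocks above 100 N).
It fails at once if the blue shaft meets V-blocks harder than 100 N (dropped or rammed) (contact force between shaft_blue and red_blocks above 100 N or contact force between shaft_blue and blue_blocks above 100 N).
It also fails if it takes over 72 s, if anything falls off the work surface, if the arm or the gripper's body presses on something with over 40 N, if the wrist force passes 120 N, or if a joint passes its speed limit or range.

## Working session

There is one attempt and no reset: what is moved stays moved. The work goes in short steps, Python scripts to look and compute and a tool call to move; the robot and the scene stay as the last step left them, time stands still between calls to the robot, and variables do not carry over. Pictures are saved under pics/ and viewed, at most 10 in all, crops included, and the job is handed in when it is done.

Besides the shell and the picture viewer there is one more tool, called after "Request:" in YAML: its name, and indented under it one key for each argument. move_arm: Moves the arm, as the interface text tells. Shifts and turns lie within -1 to 1; 1 stands for 0.03 m of shift or 90 degrees of turn. Its arguments: {"type":"object","properties":{"series":{"type":"array","items":{"type":"array","items":{"type":"number"}}}},"required":["series"]}

```bash
mkdir -p pics; ls
python3 - <<'E'
from workcell import ctrl
import cv2,numpy as np
print(ctrl.grip_depth); o=ctrl.observe(); print(o['time_s'],o['eef_pos'],o['tool_rot'],o['finger_gap'])
for n in ('scene','top'):
    s=ctrl.snapshot(n); cv2.imwrite(f'pics/{n}0.png',cv2.resize(s['pixels'][:,:,::-1],(800,600),interpolation=cv2.INTER_CUBIC))
    np.savez(f'{n}0.npz',**s); print(n,s['fx'],s['fy'],s['cx'],s['cy'],np.round(s['cam_to_world'],3).tolist())
E
```

```text
pics
-0.0188
0.0 [ 0.1641326  -0.60268434  0.21333435] [[ 9.64880111e-01  2.62690575e-01 -1.83309819e-04]
 [ 2.62690603e-01 -9.64879378e-01  1.19714513e-03]
 [ 1.37606877e-04 -1.20325529e-03 -9.99999267e-01]] 0.09116495346194864
scene 391.4953074393973 391.4953074393973 284.88763222642314 211.87406669584237 [[-0.707, 0.396, -0.585, 1.103], [0.707, 0.404, -0.581, 0.571], [0.007, -0.824, -0.566, 0.662], [0.0, 0.0, 0.0, 1.0]]
top 489.8203746342291 489.8203746342291 284.92384390017565 208.85628246652539 [[-0.008, -0.989, 0.145, 0.305], [-1.0, 0.01, 0.015, -0.006], [-0.017, -0.144, -0.989, 1.531], [0.0, 0.0, 0.0, 1.0]]
```

View pics/scene0.png

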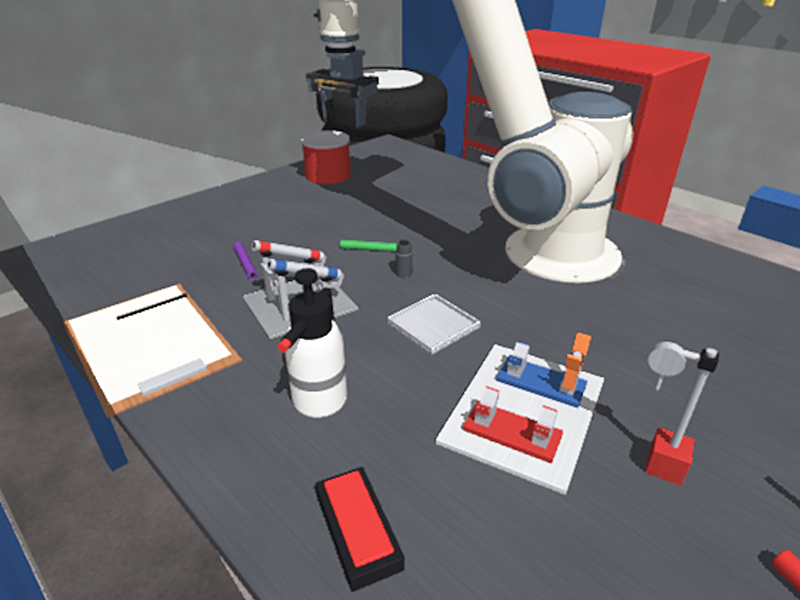

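View pics/top0.png

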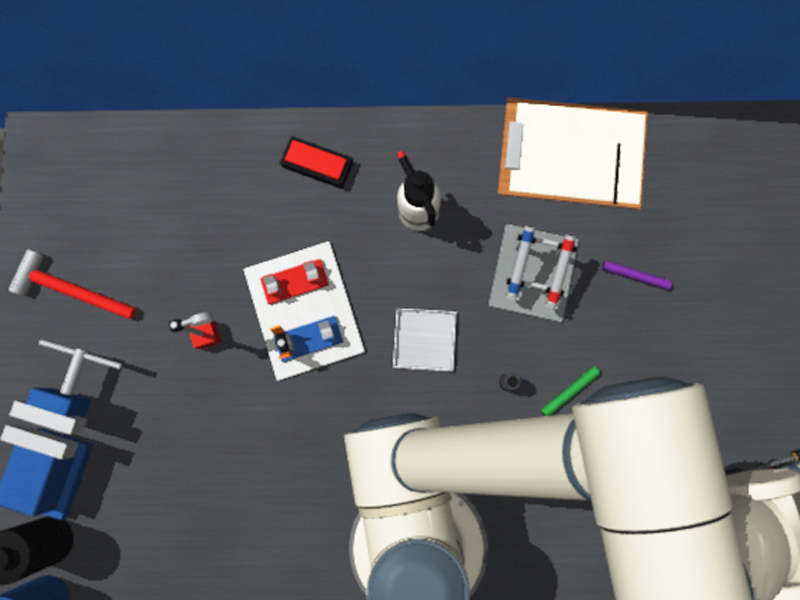

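The scene view shows the blue pair nearer the robot with the yoke on its +y block (orange, ~(578,355)). The red shaft is on the outer −y side of the rack, and the blue one is next to the sprayer. In the top view the plate is at ~(305,310), the tray at (425,340), the rack at (535,272), the sprayer at (418,200), the gauge at (203,332) and the socket at (512,382).

```bash
cat > h.py <<'E'
import numpy as np,cv2
def load(n): return dict(np.load(n))
def rays(s,px):
    px=np.atleast_2d(px).astype(float); M=s['cam_to_world']
    d=np.c_[(px[:,0]-s['cx'])/s['fx'],(px[:,1]-s['cy'])/s['fy'],np.ones(len(px))]@M[:3,:3].T
    return M[:3,3],d
def rays_fish(s,px):
    px=np.atleast_2d(px).astype(float); M=s['cam_to_world']
    v=np.c_[(px[:,0]-s['cx'])/s['fx'],(px[:,1]-s['cy'])/s['fy']]; r=np.linalg.norm(v,axis=1)[:,None]+1e-9
    return M[:3,3],np.c_[v/r*np.sin(r),np.cos(r)]@M[:3,:3].T
def plane(s,px,z,f=rays):
    c,d=f(s,px); return c+d*((z-c[2])/d[:,2:])
def tri(c1,d1,c2,d2):
    A=np.c_[d1,-d2]; t=np.linalg.lstsq(A,c2-c1,rcond=None)[0]
    p,q=c1+d1*t[0],c2+d2*t[1]; return (p+q)/2,np.linalg.norm(p-q)
def blobs(s,lo,hi,roi,amin=8):
    """HSV mask in roi (x0,y0,x1,y1); list of (area,centroid,contour px)"""
    hsv=cv2.cvtColor(s['pixels'],cv2.COLOR_RGB2HSV); x0,y0,x1,y1=roi
    m=np.zeros(hsv.shape[:2],np.uint8); m[y0:y1,x0:x1]=cv2.inRange(hsv,lo,hi)[y0:y1,x0:x1]
    if lo[0]==0 and hi[0]<15: m[y0:y1,x0:x1]|=cv2.inRange(hsv,(172,lo[1],lo[2]),(180,255,255))[y0:y1,x0:x1]
    n,l,st,c=cv2.connectedComponentsWithStats(m)
    out=[(st[i,4],c[i],cv2.findContours((l==i).astype(np.uint8),cv2.RETR_EXTERNAL,cv2.CHAIN_APPROX_NONE)[0][0][:,0]) for i in range(1,n) if st[i,4]>=amin]
    return sorted(out,key=lambda b:-b[0])
RED=((0,120,60),(8,255,255));BLUE=((100,120,50),(125,255,255));ORANGE=((9,150,120),(22,255,255));WHITE=((0,0,150),(180,40,255))
E
python3 - <<'E'
from h import *
t=load('top0.npz');s=load('scene0.npz'); np.set_printoptions(precision=4,suppress=True)
r=lambda *a:[int(v*.7) for v in a]
def rect(b,z,e=0):
    p=plane(t,b[2],z)[:,:2]; R=cv2.minAreaRect((p*1000).astype(np.float32)); return np.round(R[0],1),np.round(R[1],1),round(R[2],2)
for nm,c,roi,z in [('plate',((0,0,170),(180,40,255)),r(235,235,375,390),.012),('tray',((0,0,110),(180,40,255)),r(385,300,465,380),.014),('red',RED,r(250,245,340,310),.024),('blue',BLUE,r(265,305,350,370),.024)]:
    for b in blobs(t,*c,roi,60)[:2]: print(nm,b[0],b[1],rect(b,z))
for nm,c in(('red',RED),('blue',BLUE)):
    B=blobs(t,*c,r(490,215,590,320),6); S=blobs(s,*c,r(240,225,350,290),6)
    print(nm,[(b[0],b[1]) for b in B],[(b[0],b[1]) for b in S])
    for b in B: 
        for q in S: print(tri(t['cam_to_world'][:3,3],rays(t,b[1])[1][0],s['cam_to_world'][:3,3],rays(s,q[1])[1][0]))
print('orange',[(b[0],b[1],plane(t,b[1],.112)) for b in blobs(t,*ORANGE,r(260,310,310,370),3)])
print('sprayer?',plane(t,[[418*.7,180*.7]],.24),'socket',plane(t,[[512*.7,380*.7]],.078),'gauge',plane(t,[[204*.7,332*.7]],.05),plane(t,[[175*.7,325*.7]],.2))
E
```

```text
plate 2668 [213.8838 210.9322] (array([505.2, 247. ]), array([260.1, 200.3]), 17.79)
plate 292 [199.9418 256.1336] (array([394.4, 275.5]), array([65.1, 78.1]), 17.94)
tray 1790 [297.0106 237.4559] (array([436.9, -18.4]), array([131.9, 132.4]), 85.98)
red 662 [206.3565 197.5332] (array([566.4, 265. ]), array([ 62.7, 138.2]), 17.56)
blue 566 [218.4329 236.4965] (array([440.1, 232.2]), array([ 59.3, 137.4]), 17.98)
red [(np.int32(57), array([397.0877, 171.4386])), (np.int32(54), array([387.2778, 207.2963]))] [(np.int32(51), array([184.8627, 172.451 ])), (np.int32(41), array([220.3902, 177.5854]))]
(array([ 0.6154, -0.3111,  0.1301]), np.float64(0.0017390199419739288))
(array([ 0.579 , -0.2752,  0.1285]), np.float64(0.10029738390079135))
(array([ 0.5566, -0.3163,  0.0977]), np.float64(0.09968671171063888))
(array([ 0.5162, -0.2868,  0.0845]), np.float64(0.0038862880247715575))
blue [(np.int32(48), array([368.7917, 165.3333])), (np.int32(48), array([359.5625, 201.2292]))] [(np.int32(52), array([195.9423, 185.75  ])), (np.int32(41), array([232.439 , 190.4146]))]
(array([ 0.6346, -0.2295,  0.1293]), np.float64(0.002182216588635835))
(array([ 0.5995, -0.1941,  0.1291]), np.float64(0.09837905374706392))
(array([ 0.5748, -0.2355,  0.0951]), np.float64(0.09798716520138862))
(array([ 0.5356, -0.2052,  0.0834]), np.float64(0.003682099921445357))
orange [(np.int32(29), array([193.5172, 230.4138]), array([[0.4513, 0.2834, 0.112 ]])), (np.int32(22), array([199.2727, 247.9545]), array([[0.4   , 0.2657, 0.112 ]]))]
sprayer? [[ 0.7218 -0.0087  0.24  ]] socket [[ 0.345  -0.1981  0.078 ]] gauge [[0.4531 0.4511 0.05  ]] [[0.4522 0.4613 0.2   ]]
```

The measured sizes match the listed ones: plate 260×200 at (505,247) mm, yaw 17.8°, and tray at (437,-18). I'll move above the yoke by way of an arc and look from near.

Request:
move_arm:
  series:
    - [0.99, -0.68, -0.14, 0, 0, 0, 1]
    - [0.99, -0.68, -0.14, 0, 0, 0, 1]
    - [0.99, -0.68, -0.14, 0, 0, 0, 1]
    - [0.99, -0.68, -0.14, 0, 0, 0, 1]
    - [0.99, -0.68, -0.14, 0, 0, 0, 1]
    - [0.99, -0.68, -0.14, 0, 0, 0, 1]
    - [0.99, -0.68, -0.14, 0, 0, 0, 1]
    - [0.99, -0.68, -0.14, 0, 0, 0, 1]
    - [0.99, -0.68, -0.14, 0, 0, 0, 1]
    - [0.99, -0.68, -0.14, 0, 0, 0, 1]
    - [0.99, -0.68, -0.14, 0, 0, 0, 1]
    - [0.4, -0.94, 0, 0, 0, 0, 1]
    - [0.4, -0.94, 0, 0, 0, 0, 1]
    - [0.4, -0.94, 0, 0, 0, 0, 1]
    - [0.4, -0.94, 0, 0, 0, 0, 1]
    - [0.4, -0.94, 0, 0, 0, 0, 1]
    - [0.4, -0.94, 0, 0, 0, 0, 1]
    - [0.4, -0.94, 0, 0, 0, 0, 1]
    - [0.4, -0.94, 0, 0, 0, 0, 1]
    - [0.4, -0.94, 0, 0, 0, 0, 1]

```text
time_s: 2.6
eef_pos: [0.4579, -0.0264, 0.26]
tool_rot: [[0.965, 0.263, -0.0], [0.263, -0.965, 0.0], [-0.0, -0.0, -1.0]]
ft_force: [-0.2, -1.4, -0.2]
finger_gap: 0.0913
grasp_force: 0.0
```

Request:
move_arm:
  series:
    - [0.2, -0.98, 0, 0, 0, 0, 1]
    - [0.2, -0.98, 0, 0, 0, 0, 1]
    - [0.2, -0.98, 0, 0, 0, 0, 1]
    - [0.2, -0.98, 0, 0, 0, 0, 1]
    - [0.2, -0.98, 0, 0, 0, 0, 1]
    - [0.2, -0.98, 0, 0, 0, 0, 1]
    - [0.2, -0.98, 0, 0, 0, 0, 1]
    - [0.2, -0.98, 0, 0, 0, 0, 1]
    - [0.2, -0.98, 0, 0, 0, 0, 1]
    - [0, 0, 0, 0, 0, -0.103, 1]
    - [0, 0, 0, 0, 0, -0.103, 1]
    - [0, 0, 0, 0, 0, -0.103, 1]
    - [0, 0, 0, 0, 0, -0.103, 1]
    - [0, 0, 0, 0, 0, -0.103, 1]
    - [0, 0, 0, 0, 0, -0.103, 1]
    - [0, 0, 0, 0, 0, -0.103, 1]
    - [0, 0, 0, 0, 0, -0.103, 1]
    - [0, 0, 0, 0, 0, -0.103, 1]
    - [0, 0, 0, 0, 0, -0.103, 1]
    - [0, 0, 0, 0, 0, 0, 1]

```text
time_s: 5.1
eef_pos: [0.4404, 0.242, 0.2599]
tool_rot: [[-0.307, 0.952, -0.001], [0.952, 0.307, -0.0], [-0.0, -0.001, -1.0]]
ft_force: [-0.3, -0.2, 0.2]
finger_gap: 0.0915
grasp_force: 0.0
```

```bash
cat >> h.py <<'E'
def plan(o,target,yaw,pitch=0):
    """units along current tool axes to the target TCP, and turn (after it) in units; pitch tilts about tool y"""
    from scipy.spatial.transform import Rotation as R
    T=o['tool_rot']; a=np.radians(yaw)
    G=np.array([[np.cos(a),np.sin(a),0],[np.sin(a),-np.cos(a),0],[0,0,-1.]]) @ R.from_euler('y',pitch,degrees=True).as_matrix()
    d=np.asarray(target)-o['eef_pos']
    print('shift',np.round(T.T@d/.03,2),'turn',np.round(R.from_matrix(T.T@G).as_rotvec()/(np.pi/2),3),'shift-after-turn',np.round(G.T@d/.03,2))
E
python3 - <<'E'
from h import *; from workcell import ctrl
np.set_printoptions(precision=4,suppress=True)
o=ctrl.observe(); print(o['time_s'],o['eef_pos'],o['tool_rot'][:,0],o['ft_force'],o['joint_positions'])
s=ctrl.snapshot('wrist'); np.savez('w1.npz',**s); print(s['fx'],s['cx'],s['cy'],s['cam_to_world'])
cv2.imwrite('pics/w1.png',s['pixels'][:,:,::-1])
for b in blobs(s,*ORANGE,(0,0,560,420),20): print(b[0],b[1],plane(s,b[1],.112,rays_fish))
E
```

```text
5.1 [0.4404 0.242  0.2599] [-0.3071  0.9517 -0.    ] [-0.3046 -0.2024  0.1788] [0.3835 0.2743 1.5735 0.     1.2944 0.0713]
325.19226210127806 276.07835256228356 209.5955889608656 [[ 0.9517  0.2938  0.0888  0.4154]
 [ 0.3069 -0.91   -0.2786  0.3214]
 [-0.001   0.2924 -0.9563  0.4305]
 [ 0.      0.      0.      1.    ]]
2592 [364.9699 349.8499] [[0.6152 0.0811 0.112 ]]
432 [117.0671 299.9005] [[0.2897 0.0524 0.112 ]]
325 [247.9662 155.8246] [[0.4016 0.2728 0.112 ]]
297 [301.6128 155.7912] [[0.4519 0.2891 0.112 ]]
137 [440.9124 299.2263] [[0.6818 0.1794 0.112 ]]
```

View pics/w1.png

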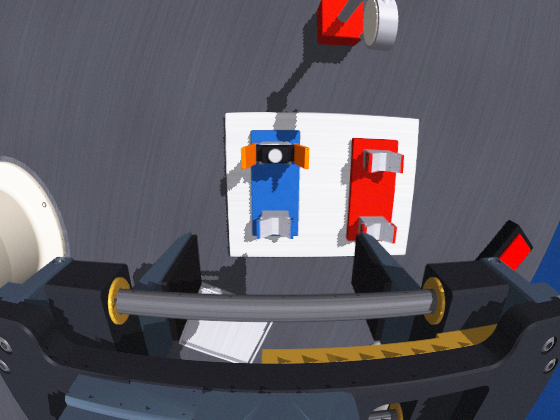

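The wrist view shows the yoke's tabs at (248,156) and (301,156), with the plate and both pairs in full view. I'll cross-check the plate and yoke in this frame.

Run:
```python
from h import *
np.set_printoptions(precision=4,suppress=True)
s=load('w1.npz')
def rect(px,z):
    p=plane(s,px,z,rays_fish)[:,:2]; R=cv2.minAreaRect((p*1000).astype(np.float32)); return R
R=rect(np.vstack([b[2] for b in blobs(s,(0,0,170),(180,40,255),(215,105,425,265),100)]),.012); print('plate',R)
for n,c,roi in (('red',RED,(335,130,410,245)),('blue',BLUE,(245,125,305,245))):
    print(n,rect(np.vstack([b[2] for b in blobs(s,*c,roi,15)]),.024))
a=np.radians(17.8); ax=np.array([np.cos(a),np.sin(a)]); ay=np.array([-ax[1],ax[0]])
for z in (.112,.09,.078):
  for b in blobs(s,*ORANGE,(235,140,315,172),20):
    p=plane(s,b[2],z,rays_fish)[:,:2]-[.4433,.2271]; print(z,'x',(p@ax).min(),(p@ax).max(),'y',(p@ay).min(),(p@ay).max())
```

```text
plate ((505.42864990234375, 247.64202880859375), (258.8041687011719, 199.3823699951172), 17.77394676208496)
red ((571.2051391601562, 265.92730712890625), (72.9310302734375, 143.2093505859375), 17.715593338012695)
blue ((441.93377685546875, 232.53616333007812), (61.10936737060547, 143.43478393554688), 17.80451774597168)
0.112 x -0.032903590919651185 -0.01769950859149477 y 0.044057432347544466 0.06896773226461657
0.112 x 0.02045191995469139 0.03370080333029207 y 0.04413604281724561 0.06804520411648443
0.09 x -0.03533023399010913 -0.019076079731935376 y 0.04031185392346224 0.0669425869549216
0.09 x 0.02171028220527967 0.03587420144010001 y 0.04039589363551145 0.06595634427985549
0.078 x -0.036653857483086236 -0.019826936717630285 y 0.03826881114669016 0.06583796224054252
0.078 x 0.022396661614691418 0.03705969131817709 y 0.038355812263656454 0.06481696618714876
```

Seen this way, the yoke sits about 9 mm outward of its block centre (local y≈54 mm), with its tabs 66 mm apart as listed. I'll go down and pinch.

Request:
move_arm:
  series:
    - [0.66, -0.03, 0, 0, 0, 0, 1]
    - [0.66, -0.03, 0, 0, 0, 0, 1]
    - [0, 0, 1, 0, 0, 0, 1]
    - [0, 0, 1, 0, 0, 0, 1]
    - [0, 0, 1, 0, 0, 0, 1]
    - [0, 0, 1, 0, 0, 0, 1]
    - [0, 0, 1, 0, 0, 0, 1]
    - [0, 0, 1, 0, 0, 0, 1]
    - [0, 0, 0, 0, 0, 0, 1]
    - [0, 0, 0, 0, 0, 0, -0.5]
    - [0, 0, 0, 0, 0, 0, -1]
    - [0, 0, 0, 0, 0, 0, -1]
    - [0, 0, 0, 0, 0, 0, -1]
    - [0, 0, 0, 0, 0, 0, -1]
    - [0, 0, 0, 0, 0, 0, -1]

```text
time_s: 7.02
eef_pos: [0.4272, 0.2795, 0.0809]
tool_rot: [[-0.308, 0.951, 0.001], [0.951, 0.308, 0.001], [0.0, 0.002, -1.0]]
ft_force: [-2.2, -0.7, 14.3]
finger_gap: 0.0493
grasp_force: 56.9
```

Run:
```python
from h import *; from workcell import ctrl
o=ctrl.observe(); print(o['eef_pos'],o['finger_gap'],o['grasp_force'],o['ft_force'])
s=ctrl.snapshot('wrist'); t=ctrl.snapshot('scene')
cv2.imwrite('pics/y1.png',np.hstack([s['pixels'][60:420,130:430],cv2.resize(t['pixels'][200:310,330:460],(425,360))])[:,:,::-1])
```

```text
[0.42723178 0.27945868 0.08090546] 0.049299687139739534 56.89724273979664 [-2.22583643 -0.74255439 14.30985816]
```

View pics/y1.png

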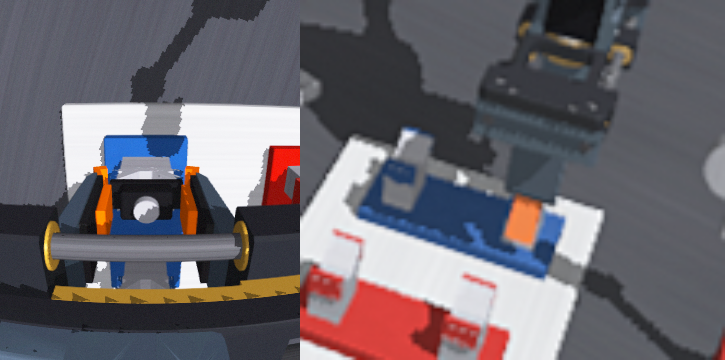

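Gap is 49.3 mm, so both tabs are pinched home, with the black bridge between the fingers. I'll lift and carry it over the tray.

Request:
move_arm:
  series:
    - [0, 0, -0.3, 0, 0, 0, -1]
    - [0, 0, -0.7, 0, 0, 0, -1]
    - [0, 0, -1, 0, 0, 0, -1]
    - [0, 0, -1, 0, 0, 0, -1]
    - [0, 0, -1, 0, 0, 0, -1]
    - [-0.95, -0.27, 0, 0, 0, 0, -1]
    - [-0.95, -0.27, 0, 0, 0, 0, -1]
    - [-0.95, -0.27, 0, 0, 0, 0, -1]
    - [-0.95, -0.27, 0, 0, 0, 0, -1]
    - [-0.95, -0.27, 0, 0, 0, 0, -1]
    - [-0.95, -0.27, 0, 0, 0, 0, -1]
    - [-0.95, -0.27, 0, 0, 0, 0, -1]
    - [-0.95, -0.27, 0, 0, 0, 0, -1]
    - [-0.95, -0.27, 0, 0, 0, 0, -1]
    - [-0.95, -0.27, 0, 0, 0, 0, -1]
    - [0, 0, 1, 0, 0, 0, -1]
    - [0, 0, 1, 0, 0, 0, -1]
    - [0, 0, 1, 0, 0, 0, -1]
    - [0, 0, 0, 0, 0, 0, -1]

```text
time_s: 9.5
eef_pos: [0.4361, -0.0167, 0.1091]
tool_rot: [[-0.308, 0.951, -0.004], [0.951, 0.308, 0.001], [0.002, -0.003, -1.0]]
ft_force: [-0.2, -0.4, -0.3]
finger_gap: 0.0492
grasp_force: 50.6
```

Run:
```python
from h import *; from workcell import ctrl
o=ctrl.observe(); print(o['eef_pos'],o['finger_gap'],o['grasp_force'],o['ft_force'])
s=ctrl.snapshot('wrist'); t=ctrl.snapshot('scene')
cv2.imwrite('pics/y2.png',np.hstack([s['pixels'][60:420,130:430],cv2.resize(t['pixels'][150:260,260:390],(425,360))])[:,:,::-1])
```

```text
[ 0.43606358 -0.01674576  0.10911906] 0.04921471756752659 50.61478866264224 [-0.21920925 -0.37406426 -0.29503044]
```

View pics/y2.png

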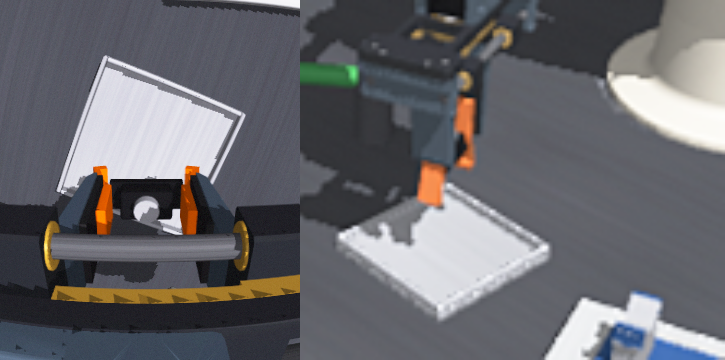

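The yoke is held upright over the tray, with the tray floor visible around it. I'll lower it gently and release.

Request:
move_arm:
  series:
    - [0, 0, 0.7, 0, 0, 0, -1]
    - [0, 0, 0.7, 0, 0, 0, -1]
    - [0, 0, 0.5, 0, 0, 0, -1]
    - [0, 0, 0.25, 0, 0, 0, -1]
    - [0, 0, 0.06, 0, 0, 0, -1]
    - [0, 0, 0, 0, 0, 0, -1]
    - [0, 0, 0, 0, 0, 0, -1]

```text
time_s: 10.48
eef_pos: [0.4377, -0.017, 0.0443]
tool_rot: [[-0.308, 0.951, 0.001], [0.951, 0.308, -0.0], [-0.0, 0.001, -1.0]]
ft_force: [0.2, 0.6, -0.9]
finger_gap: 0.0495
grasp_force: 50.6
```

Request:
move_arm:
  series:
    - [0, 0, 0.05, 0, 0, 0, -1]
    - [0, 0, 0.03, 0, 0, 0, -1]
    - [0, 0, 0, 0, 0, 0, -1]

```text
time_s: 10.85
eef_pos: [0.4374, -0.017, 0.0414]
tool_rot: [[-0.308, 0.951, 0.0], [0.951, 0.308, -0.0], [-0.0, 0.0, -1.0]]
ft_force: [-0.3, -0.1, -0.6]
finger_gap: 0.0492
grasp_force: 50.6
```

Request:
move_arm:
  series:
    - [0, 0, 0.04, 0, 0, 0, -1]
    - [0, 0, 0, 0, 0, 0, -1]

```text
time_s: 11.1
eef_pos: [0.4375, -0.017, 0.0409]
tool_rot: [[-0.308, 0.951, 0.001], [0.951, 0.308, -0.0], [-0.0, 0.001, -1.0]]
ft_force: [-4.9, 1.1, 25.7]
finger_gap: 0.0494
grasp_force: 51.6
```

Request:
move_arm:
  series:
    - [0, 0, 0.04, 0, 0, 0, -1]
    - [0, 0, 0, 0, 0, 0, -1]

```text
time_s: 11.35
eef_pos: [0.4376, -0.017, 0.0406]
tool_rot: [[-0.308, 0.951, 0.002], [0.951, 0.308, -0.0], [-0.001, 0.001, -1.0]]
ft_force: [-8.2, 0.1, 54.7]
finger_gap: 0.0497
grasp_force: 54.9
```

Request:
move_arm:
  series:
    - [0, 0, -0.06, 0, 0, 0, -1]
    - [0, 0, 0, 0, 0, 0, 0.2]
    - [0, 0, 0, 0, 0, 0, 1]
    - [0, 0, 0, 0, 0, 0, 1]
    - [0, 0, 0, 0, 0, 0, 1]
    - [0, 0, 0, 0, 0, 0, 1]
    - [0, 0, -0.5, 0, 0, 0, 1]
    - [0, 0, -1, 0, 0, 0, 1]
    - [0, 0, -1, 0, 0, 0, 1]
    - [0, 0, -1, 0, 0, 0, 1]
    - [0, 0, -1, 0, 0, 0, 1]
    - [0, 0, -1, 0, 0, 0, 1]
    - [0, 0, -1, 0, 0, 0, 1]
    - [0, 0, -1, 0, 0, 0, 1]

```text
time_s: 13.1
eef_pos: [0.437, -0.0169, 0.2668]
tool_rot: [[-0.308, 0.951, -0.0], [0.951, 0.308, -0.0], [0.0, -0.0, -1.0]]
ft_force: [0.1, 0.5, -0.4]
finger_gap: 0.0912
grasp_force: 0.0
```

Run:
```python
from h import *; from workcell import ctrl
np.set_printoptions(precision=4,suppress=True)
o=ctrl.observe(); print(o['eef_pos'],o['finger_gap'],o['ft_force'])
t=ctrl.snapshot('scene'); w=ctrl.snapshot('wrist')
for b in blobs(w,*ORANGE,(200,100,350,250),15): print(b[0],b[1],plane(w,b[1],.065,rays_fish))
cv2.imwrite('pics/y3.png',np.hstack([w['pixels'][60:420,130:430],cv2.resize(t['pixels'][150:260,260:390],(425,360))])[:,:,::-1])
# grasp TCP poses on rack: tilt 25 so tool z is normal to shaft; two choices of tool x
g=.0188; a=np.radians(-13.8); sl=np.radians(25)
axis=np.array([np.cos(a)*np.cos(sl),np.sin(a)*np.cos(sl),np.sin(sl)]); nrm=np.array([-np.cos(a)*np.sin(sl),-np.sin(a)*np.sin(sl),np.cos(sl)])
for n,m in (('red',[.5658,-.299,.105]),('blue',[.5851,-.2174,.105])):
    m=np.array(m); 
    for d in (.1,0): print(n,d,m+nrm*(d-g)); plan(o,m+nrm*(d-g),166.2,25); plan(o,m+nrm*(d-g),166.2,-25)
print(axis,nrm)
```

```text
[ 0.437  -0.0169  0.2668] 0.09124662458223273 [ 0.0833  0.5423 -0.3957]
261 [252.3103 181.567 ] [[ 0.412 -0.023  0.065]]
242 [296.9256 181.095 ] [[ 0.462  -0.0062  0.065 ]]
red 0.1 [ 0.5325 -0.2908  0.1786]
shift [-9.67  0.22  2.94] turn [ 0.141  0.253 -0.637] shift-after-turn [-6.02 -8.11  0.44]
shift [-9.67  0.22  2.94] turn [-0.141 -0.253 -0.637] shift-after-turn [-3.53 -8.11  4.89]
red 0 [ 0.5735 -0.3009  0.088 ]
shift [-10.41   1.42   5.96] turn [ 0.141  0.253 -0.637] shift-after-turn [-8.57 -8.11  2.58]
shift [-10.41   1.42   5.96] turn [-0.141 -0.253 -0.637] shift-after-turn [-3.53 -8.11  8.22]
blue 0.1 [ 0.5518 -0.2092  0.1786]
shift [-7.28  1.67  2.94] turn [ 0.141  0.253 -0.637] shift-after-turn [-5.99 -5.31  0.45]
shift [-7.28  1.67  2.94] turn [-0.141 -0.253 -0.637] shift-after-turn [-3.51 -5.31  4.88]
blue 0 [ 0.5928 -0.2193  0.088 ]
shift [-8.02  2.87  5.96] turn [ 0.141  0.253 -0.637] shift-after-turn [-8.55 -5.31  2.59]
shift [-8.02  2.87  5.96] turn [-0.141 -0.253 -0.637] shift-after-turn [-3.51 -5.31  8.21]
[ 0.8801 -0.2162  0.4226] [-0.4104  0.1008  0.9063]
```

View pics/y3.png

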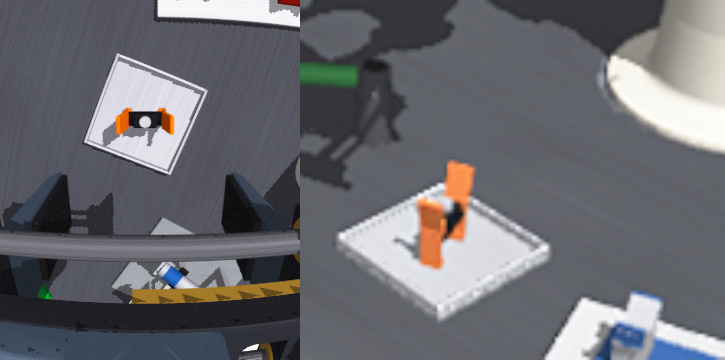

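The yoke stands upright in the tray at (.437,-.015) with its tabs sprung out. Next is the blue shaft pre-grasp, with the tool tilted 25° normal to it.

Request:
move_arm:
  series:
    - [0, 0, 0, -0.0201, -0.0361, -0.091, 1]
    - [0, 0, 0, -0.0201, -0.0361, -0.091, 1]
    - [0, 0, 0, -0.0201, -0.0361, -0.091, 1]
    - [0, 0, 0, -0.0201, -0.0361, -0.091, 1]
    - [0, 0, 0, -0.0201, -0.0361, -0.091, 1]
    - [0, 0, 0, -0.0201, -0.0361, -0.091, 1]
    - [0, 0, 0, -0.0201, -0.0361, -0.091, 1]
    - [-0.585, -0.885, 0.81, 0, 0, 0, 1]
    - [-0.585, -0.885, 0.81, 0, 0, 0, 1]
    - [-0.585, -0.885, 0.81, 0, 0, 0, 1]
    - [-0.585, -0.885, 0.81, 0, 0, 0, 1]
    - [-0.585, -0.885, 0.81, 0, 0, 0, 1]
    - [-0.585, -0.885, 0.81, 0, 0, 0, 1]
    - [0, 0, 0, 0, 0, 0, 1]

```text
time_s: 14.95
eef_pos: [0.5521, -0.2109, 0.1763]
tool_rot: [[-0.881, 0.24, 0.408], [0.218, 0.971, -0.101], [-0.42, 0.0, -0.907]]
ft_force: [-0.3, 0.8, 0.1]
finger_gap: 0.0911
grasp_force: 0.0
```

Run:
```python
from h import *; from workcell import ctrl
np.set_printoptions(precision=4,suppress=True)
o=ctrl.observe(); print(o['eef_pos'],o['tool_rot'],o['joint_positions'])
w=ctrl.snapshot('wrist'); np.savez('w2.npz',**w); cv2.imwrite('pics/w2.png',w['pixels'][:,:,::-1])
```

```text
[ 0.5521 -0.2109  0.1763] [[-0.8808  0.2404  0.4079]
 [ 0.2181  0.9707 -0.1009]
 [-0.4202  0.0001 -0.9074]] [-0.5401  0.3421  1.862   0.2444  0.5339 -2.0535]
```

View pics/w2.png

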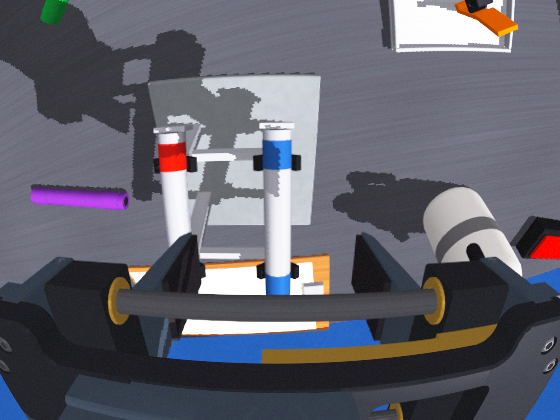

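The blue shaft lies between the fingers, centred at column ≈277, with its saddles at rows ≈162 and 270. I'll measure the offset in the tool frame.

Run:
```python
from h import *
np.set_printoptions(precision=4,suppress=True)
w=load('w2.npz'); p=np.array([.5521,-.2109,.1763]); T=np.array([[-.8808,.2404,.4079],[.2181,.9707,-.1009],[-.4202,.0001,-.9074]])
B=blobs(w,*BLUE,(255,130,300,175),20)[0]; print(B[0],B[1])
c,d=rays_fish(w,[[277,162],[277,270],B[1],[277,126],[264,200],[290.5,200],[265,240],[290.5,240],[280,288]]); c=T.T@(c-p); d=d@T
for z in (.07,.081): print(z,(c+d*((z-c[2])/d[:,2:]))*1000)
```

```text
826 [276.5145 154.6901]
0.07 [[ 46.6138   0.9876  70.    ]
 [-42.8701   1.0775  70.    ]
 [ 52.1247   0.6237  70.    ]
 [ 73.5032   0.9718  70.    ]
 [ 17.222   -8.9581  70.    ]
 [ 17.2273  11.3662  70.    ]
 [-15.8566  -8.5385  70.    ]
 [-15.8585  11.8295  70.    ]
 [-60.3483   3.6584  70.    ]]
0.081 [[ 44.9543   1.0142  81.    ]
 [-48.6226   1.1083  81.    ]
 [ 50.7173   0.6336  81.    ]
 [ 73.0737   0.9977  81.    ]
 [ 14.2181  -9.3864  81.    ]
 [ 14.2236  11.8676  81.    ]
 [-20.3736  -8.9476  81.    ]
 [-20.3755  12.352   81.    ]
 [-66.9004   3.8072  81.    ]]
```

Request:
move_arm:
  series:
    - [-0.06, 0.04, 0.3, 0, 0, 0, 1]
    - [0, 0, 1, 0, 0, 0, 1]
    - [0, 0, 1, 0, 0, 0, 1]
    - [0, 0, 0.7, 0, 0, 0, 1]
    - [0, 0, 0.28, 0, 0, 0, 1]
    - [0, 0, 0, 0, 0, 0, 1]
    - [0, 0, 0, 0, 0, 0, -0.3]
    - [0, 0, 0, 0, 0, 0, -0.6]
    - [0, 0, 0, 0, 0, 0, -1]
    - [0, 0, 0, 0, 0, 0, -1]
    - [0, 0, 0, 0, 0, 0, -1]
    - [0, 0, 0, 0, 0, 0, -1]
    - [0, 0, 0, 0, 0, 0, -1]

```text
time_s: 16.62
eef_pos: [0.594, -0.2186, 0.0897]
tool_rot: [[-0.881, 0.239, 0.41], [0.216, 0.971, -0.101], [-0.422, -0.001, -0.907]]
ft_force: [-21.6, -32.6, 7.3]
finger_gap: 0.0242
grasp_force: 18.6
```

Request:
move_arm:
  series:
    - [0, -0.03, 0, 0, 0, 0, -1]
    - [0, 0, 0, 0, 0, 0, -1]
    - [0, 0, 0, 0, 0, 0, -1]

```text
time_s: 17.0
eef_pos: [0.5935, -0.2201, 0.0898]
tool_rot: [[-0.88, 0.239, 0.41], [0.216, 0.971, -0.102], [-0.422, -0.001, -0.907]]
ft_force: [-7.8, -9.9, 4.7]
finger_gap: 0.0212
grasp_force: 30.0
```

Request:
move_arm:
  series:
    - [0, 0, -0.3, 0, 0, 0, -1]
    - [0, 0, -0.8, 0, 0, 0, -1]
    - [0, 0, -1, 0, 0, 0, -1]
    - [0, 0, -1, 0, 0, 0, -1]
    - [0, 0, -1, 0, 0, 0, -1]
    - [0, 0, 0, 0, 0, 0, -1]

```text
time_s: 17.75
eef_pos: [0.5434, -0.2068, 0.2029]
tool_rot: [[-0.88, 0.238, 0.411], [0.215, 0.971, -0.102], [-0.424, -0.001, -0.906]]
ft_force: [0.4, -0.9, -3.2]
finger_gap: 0.0215
grasp_force: 30.0
```

Run:
```python
from h import *; from workcell import ctrl
np.set_printoptions(precision=4,suppress=True)
o=ctrl.observe(); print(o['eef_pos'],o['finger_gap'],o['grasp_force'],o['ft_force'])
T=o['tool_rot'];p=o['eef_pos']
w=ctrl.snapshot('wrist'); np.savez('w3.npz',**w)
B=blobs(w,*BLUE,(200,60,360,400),15)
for b in B[:3]:
    c,d=rays_fish(w,b[1]); c=T.T@(c-p); d=d@T; print(b[0],b[1],(c+d*((-.0298-c[2])/d[:,2:]))*1000)
plan(o,[.4433,.2271,.12],107.8); plan(o,[.45,.0,.24],107.8)
cv2.imwrite('pics/w3.png',w['pixels'][:,:,::-1])
```

```text
[ 0.5434 -0.2068  0.2029] 0.02148611075550202 29.963517487049103 [ 0.4091 -0.8828 -3.1826]
2145 [275.3786 176.5366] [[ 55.1529   0.0126 -29.8   ]]
184 [254.3424 339.4185] [[-34.6816 -11.6237 -29.8   ]]
158 [298.3481 339.5127] [[-34.7473  12.5699 -29.8   ]]
shift [ 7.22 13.25 -0.34] turn [0.141 0.254 0.638] shift-after-turn [14.79  1.25  2.76]
shift [ 3.7   5.95 -3.1 ] turn [0.141 0.254 0.638] shift-after-turn [ 7.51 -0.86 -1.24]
```

View pics/w3.png

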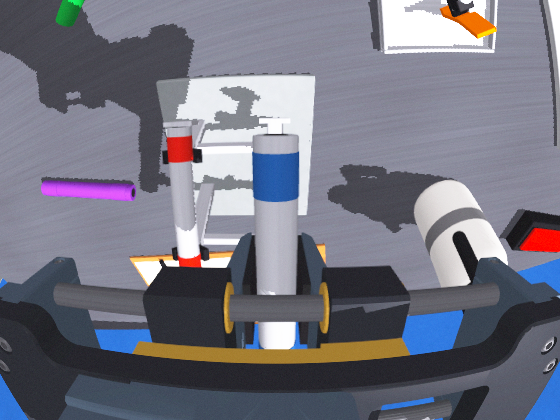

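The blue shaft is held along the tool x axis, near-centred, with its low end towards the top of the image at row ≈136. I'll level it, turn it to the groove direction, and carry it over.

Request:
move_arm:
  series:
    - [0, 0, -0.2, 0.0201, 0.0363, 0.0911, -1]
    - [0, 0, -0.2, 0.0201, 0.0363, 0.0911, -1]
    - [0, 0, -0.2, 0.0201, 0.0363, 0.0911, -1]
    - [0, 0, -0.2, 0.0201, 0.0363, 0.0911, -1]
    - [0, 0, -0.2, 0.0201, 0.0363, 0.0911, -1]
    - [0, 0, -0.1, 0.0201, 0.0363, 0.0911, -1]
    - [0, 0, 0, 0.0201, 0.0363, 0.0911, -1]
    - [0.94, -0.11, 0, 0, 0, 0, -1]
    - [0.94, -0.11, 0, 0, 0, 0, -1]
    - [0.94, -0.11, 0, 0, 0, 0, -1]
    - [0.94, -0.11, 0, 0, 0, 0, -1]
    - [0.94, -0.11, 0, 0, 0, 0, -1]
    - [0.94, -0.11, 0, 0, 0, 0, -1]
    - [0.94, -0.11, 0, 0, 0, 0, -1]
    - [0.94, -0.11, 0, 0, 0, 0, -1]

```text
time_s: 19.68
eef_pos: [0.4392, 0.0042, 0.2314]
tool_rot: [[-0.31, 0.951, -0.002], [0.951, 0.31, 0.002], [0.002, -0.002, -1.0]]
ft_force: [0.1, -0.1, -3.2]
finger_gap: 0.0209
grasp_force: 30.0
```

Request:
move_arm:
  series:
    - [0.91, 0.26, 0, 0, 0, 0, -1]
    - [0.91, 0.26, 0, 0, 0, 0, -1]
    - [0.91, 0.26, 0, 0, 0, 0, -1]
    - [0.91, 0.26, 0, 0, 0, 0, -1]
    - [0.91, 0.26, 0, 0, 0, 0, -1]
    - [0.91, 0.26, 0, 0, 0, 0, -1]
    - [0.91, 0.26, 0, 0, 0, 0, -1]
    - [0.91, 0.26, 0, 0, 0, 0, -1]
    - [0, 0, 0, 0, 0, 0, -1]

```text
time_s: 20.8
eef_pos: [0.431, 0.2318, 0.2315]
tool_rot: [[-0.312, 0.95, -0.002], [0.95, 0.312, 0.001], [0.002, -0.002, -1.0]]
ft_force: [0.6, -1.0, -3.8]
finger_gap: 0.0214
grasp_force: 30.0
```

Run:
```python
from h import *; from workcell import ctrl
np.set_printoptions(precision=4,suppress=True)
o=ctrl.observe(); print(o['eef_pos'],o['finger_gap'],o['grasp_force'],o['ft_force'])
T=o['tool_rot'];p=o['eef_pos'];plan(o,[.4433,.2271,.0656-.0188+.04],107.8)
w=ctrl.snapshot('wrist'); np.savez('w4.npz',**w)
c,d=rays_fish(w,[[275,r] for r in (130,136,142)]); c=T.T@(c-p); d=d@T
for z in (-.0298,-.0188): print((c+d*((z-c[2])/d[:,2:]))*1000)
g=w['pixels'][:,265:286].mean(axis=(1,2)); print(g[100:160].astype(int))
cv2.imwrite('pics/w4.png',w['pixels'][:,:,::-1])
```

```text
[0.431  0.2318 0.2315] 0.021396307175999735 29.96454119682312 [ 0.5984 -1.0063 -3.7518]
shift [-0.29  0.35  4.82] turn [-0.001 -0.001  0.004] shift-after-turn [-0.28  0.34  4.82]
[[ 75.9069  -0.0867 -29.8   ]
 [ 73.2989  -0.0884 -29.8   ]
 [ 70.6842  -0.0902 -29.8   ]]
[[ 75.3343  -0.1292 -18.8   ]
 [ 72.5227  -0.131  -18.8   ]
 [ 69.7036  -0.133  -18.8   ]]
[ 75  75  76  74  74  73 108 213 243 245 246 247 244 242 243 241 242 241
 237 237 235 232 231 236 235 230 110 123 123 124 123 124 124 106  51  98
 193 221 218 217 217 217 217 217 217 217 217 216 217 217 217 217 217 202
 142 113 114 114 113 113]
```

View pics/w4.png

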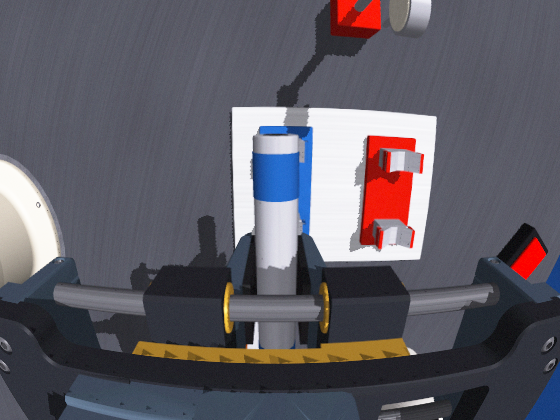

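The shaft is held with its end at ≈+73 mm, so centred within 2 mm. The blue bar is slightly right of it, so I'll apply the small correction and descend.

Request:
move_arm:
  series:
    - [-0.23, 0.34, 0.5, 0, 0, 0.004, -1]
    - [0, 0, 1, 0, 0, 0, -1]
    - [0, 0, 1, 0, 0, 0, -1]
    - [0, 0, 1, 0, 0, 0, -1]
    - [0, 0, 1, 0, 0, 0, -1]
    - [0, 0, 0.8, 0, 0, 0, -1]
    - [0, 0, 0.4, 0, 0, 0, -1]
    - [0, 0, 0.2, 0, 0, 0, -1]
    - [0, 0, 0, 0, 0, 0, -1]
    - [0, 0, 0, 0, 0, 0, -1]

```text
time_s: 22.1
eef_pos: [0.4435, 0.2271, 0.0565]
tool_rot: [[-0.304, 0.953, 0.0], [0.953, 0.304, 0.001], [0.001, 0.001, -1.0]]
ft_force: [-0.3, 0.3, -2.9]
finger_gap: 0.021
grasp_force: 30.0
```

Run:
```python
from h import *; from workcell import ctrl
o=ctrl.observe(); print(o['eef_pos'],o['ft_force'],o['torque']); plan(o,[.4433,.2271,.0468],107.8)
```

```text
[0.44345769 0.22705322 0.05647802] [-0.28072382  0.32690988 -2.91442409] [-0.0142647  -0.13907181  0.02445195]
shift [ 0.   -0.    0.32] turn [ 0.001 -0.001 -0.001] shift-after-turn [ 0.   -0.    0.32]
```

Request:
move_arm:
  series:
    - [0, 0, 0.1, 0, 0, 0, -1]
    - [0, 0, 0.08, 0, 0, 0, -1]
    - [0, 0, 0.05, 0, 0, 0, -1]
    - [0, 0, 0, 0, 0, 0, -1]

```text
time_s: 22.6
eef_pos: [0.4435, 0.2272, 0.0495]
tool_rot: [[-0.303, 0.953, 0.001], [0.953, 0.303, 0.002], [0.001, 0.001, -1.0]]
ft_force: [-0.3, -0.4, 10.0]
finger_gap: 0.0212
grasp_force: 30.0
```

Request:
move_arm:
  series:
    - [0, 0, 0.03, 0, 0, 0, -1]
    - [0, 0, 0, 0, 0, 0, -1]

```text
time_s: 22.85
eef_pos: [0.4436, 0.2272, 0.0494]
tool_rot: [[-0.304, 0.953, 0.001], [0.953, 0.304, 0.002], [0.001, 0.002, -1.0]]
ft_force: [-5.8, -0.7, 29.0]
finger_gap: 0.0215
grasp_force: 30.0
```

Request:
move_arm:
  series:
    - [0, 0, 0.03, 0, 0, 0, -1]
    - [0, 0, 0, 0, 0, 0, -1]

```text
time_s: 23.1
eef_pos: [0.4436, 0.2272, 0.0487]
tool_rot: [[-0.304, 0.953, 0.001], [0.953, 0.304, 0.002], [0.001, 0.002, -1.0]]
ft_force: [-7.9, -3.0, 36.5]
finger_gap: 0.0215
grasp_force: 30.0
```

Contact shows with little side force, so it is cradled. I'll release and rise.

Request:
move_arm:
  series:
    - [0, 0, -0.05, 0, 0, 0, -1]
    - [0, 0, 0, 0, 0, 0, -0.4]
    - [0, 0, 0, 0, 0, 0, 0]
    - [0, 0, 0, 0, 0, 0, 0.4]
    - [0, 0, 0, 0, 0, 0, 0.4]
    - [0, 0, -0.6, 0, 0, 0, 0.6]
    - [0, 0, -1, 0, 0, 0, 1]
    - [0, 0, -1, 0, 0, 0, 1]
    - [0, 0, -1, 0, 0, 0, 1]
    - [0, 0, -1, 0, 0, 0, 1]
    - [0, 0, -1, 0, 0, 0, 1]
    - [0, 0, -1, 0, 0, 0, 1]
    - [0, 0, 0, 0, 0, 0, 1]

```text
time_s: 24.72
eef_pos: [0.4441, 0.2271, 0.2486]
tool_rot: [[-0.304, 0.953, 0.003], [0.953, 0.304, 0.002], [0.001, 0.004, -1.0]]
ft_force: [-0.1, -0.1, -0.7]
finger_gap: 0.091
grasp_force: 0.0
```

Run:
```python
from h import *; from workcell import ctrl
np.set_printoptions(precision=4,suppress=True)
o=ctrl.observe(); print(o['eef_pos'],o['finger_gap'],o['ft_force'])
w=ctrl.snapshot('wrist');t=ctrl.snapshot('scene');np.savez('w5.npz',**w)
cv2.imwrite('pics/w5.png',np.hstack([w['pixels'][60:420,130:430],cv2.resize(t['pixels'][220:350,300:430],(400,360))])[:,:,::-1])
g=.0188; a=np.radians(-13.8); sl=np.radians(25)
nrm=np.array([-np.cos(a)*np.sin(sl),-np.sin(a)*np.sin(sl),np.cos(sl)])
m=np.array([.5658,-.299,.105])
plan(o,[.44,0,.25],166.2,-25)
o2=dict(o); o2['eef_pos']=np.array([.44,0,.25]); plan(o2,m+nrm*(.1-g),166.2,-25)
```

```text
[0.4441 0.2271 0.2486] 0.09097898052314067 [-0.1395 -0.1243 -0.7283]
shift [-7.17 -2.43 -0.07] turn [-0.139 -0.253 -0.64 ] shift-after-turn [-1.54 -7.38  0.66]
shift [-10.18  -0.01   2.37] turn [-0.139 -0.253 -0.64 ] shift-after-turn [-3.8  -8.68  4.4 ]
```

View pics/w5.png

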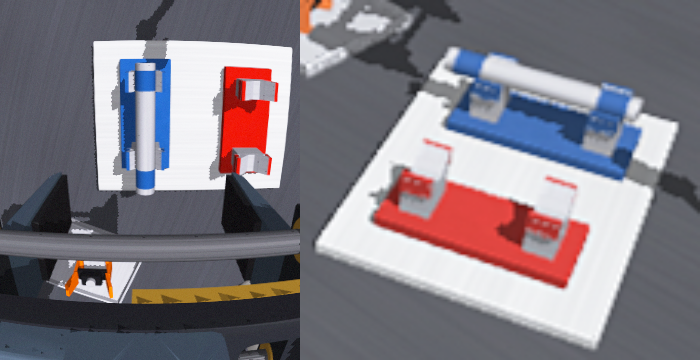

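The wrist and scene views show the blue shaft seated in both blue grooves (wrist crop from (146,65) to (146,190)), roughly centred. All picture views are used up, so from here I work by numbers. Next is the red shaft.

Request:
move_arm:
  series:
    - [-0.9, -0.3, 0, 0, 0, 0, 1]
    - [-0.9, -0.3, 0, 0, 0, 0, 1]
    - [-0.9, -0.3, 0, 0, 0, 0, 1]
    - [-0.9, -0.3, 0, 0, 0, 0, 1]
    - [-0.9, -0.3, 0, 0, 0, 0, 1]
    - [-0.9, -0.3, 0, 0, 0, 0, 1]
    - [-0.9, -0.3, 0, 0, 0, 0, 1]
    - [-0.9, -0.3, 0, 0, 0, 0, 1]
    - [0, 0, 0, -0.0199, -0.0361, -0.0914, 1]
    - [0, 0, 0, -0.0199, -0.0361, -0.0914, 1]
    - [0, 0, 0, -0.0199, -0.0361, -0.0914, 1]
    - [0, 0, 0, -0.0199, -0.0361, -0.0914, 1]
    - [0, 0, 0, -0.0199, -0.0361, -0.0914, 1]
    - [0, 0, 0, -0.0199, -0.0361, -0.0914, 1]
    - [0, 0, 0, -0.0199, -0.0361, -0.0914, 1]
    - [0, 0, 0, 0, 0, 0, 1]

```text
time_s: 26.82
eef_pos: [0.4385, -0.001, 0.2452]
tool_rot: [[-0.882, 0.24, 0.405], [0.217, 0.971, -0.102], [-0.417, -0.002, -0.909]]
ft_force: [-0.1, 0.1, -0.1]
finger_gap: 0.0917
grasp_force: 0.0
```

Request:
move_arm:
  series:
    - [-0.42, -0.965, 0.48, 0, 0, 0, 1]
    - [-0.42, -0.965, 0.48, 0, 0, 0, 1]
    - [-0.42, -0.965, 0.48, 0, 0, 0, 1]
    - [-0.42, -0.965, 0.48, 0, 0, 0, 1]
    - [-0.42, -0.965, 0.48, 0, 0, 0, 1]
    - [-0.42, -0.965, 0.48, 0, 0, 0, 1]
    - [-0.42, -0.965, 0.48, 0, 0, 0, 1]
    - [-0.42, -0.965, 0.48, 0, 0, 0, 1]
    - [-0.42, -0.965, 0.48, 0, 0, 0, 1]
    - [0, 0, 0, 0, 0, 0, 1]

```text
time_s: 28.08
eef_pos: [0.5312, -0.2935, 0.1757]
tool_rot: [[-0.881, 0.244, 0.406], [0.222, 0.97, -0.101], [-0.418, 0.001, -0.908]]
ft_force: [-0.3, 1.2, -0.5]
finger_gap: 0.0909
grasp_force: 0.0
```

Run:
```python
from h import *; from workcell import ctrl
np.set_printoptions(precision=4,suppress=True)
o=ctrl.observe(); T=o['tool_rot'];p=o['eef_pos']; print(o['time_s'],p,T)
w=ctrl.snapshot('wrist'); np.savez('w6.npz',**w)
m=np.array([.5658,-.299,.105]); q=T.T@(m-p); print('nominal mid in tool',q*1000)
for b in blobs(w,*RED,(200,100,360,330),60): 
    c,d=rays_fish(w,b[1]); c=T.T@(c-p); d=d@T; print(b[0],b[1],(c+d*((q[2]-.008-c[2])/d[:,2:]))*1000)
# shaft edges: bright pixels per row
hsv=cv2.cvtColor(w['pixels'],cv2.COLOR_RGB2HSV)
for r in (195,205,215,225):
    x=[i for i in range(240,320) if hsv[r,i,1]<30 and hsv[r,i,2]>150]
    if not x: continue
    c,d=rays_fish(w,[[x[0]-.5,r],[x[-1]+.5,r]]); c=T.T@(c-p); d=d@T; print(r,x[0],x[-1],(c+d*((q[2]-c[2])/d[:,2:]))*1000)
plan(o,[.5742,-.3017,.0892],166.2,-25)
```

```text
28.075 [ 0.5312 -0.2935  0.1757] [[-0.8809  0.2437  0.4057]
 [ 0.2216  0.9698 -0.1014]
 [-0.4182  0.0005 -0.9083]]
nominal mid in tool [-2.0667  3.0951 78.8279]
850 [278.2212 156.1953] [[50.8535  1.8687 70.8279]]
443 [279.158  285.2957] [[-58.1736   2.902   70.8279]]
195 268 292 [[18.8809 -6.5193 78.8279]
 [18.8917 13.2749 78.8279]]
205 245 319 [[ 10.6468 -25.0152  78.8279]
 [ 10.6691  35.1341  78.8279]]
215 247 319 [[  2.234  -23.6286  78.8279]
 [  2.2315  35.4663  78.8279]]
225 247 319 [[ -6.3472 -23.8724  78.8279]
 [ -6.3768  35.8279  78.8279]]
shift [-0.12  0.08  3.23] turn [-0.001 -0.003 -0.003] shift-after-turn [-0.1   0.08  3.23]
```

Request:
move_arm:
  series:
    - [-0.1, 0.08, 0.3, 0, -0.003, -0.003, 1]
    - [0, 0, 1, 0, 0, 0, 1]
    - [0, 0, 1, 0, 0, 0, 1]
    - [0, 0, 0.7, 0, 0, 0, 1]
    - [0, 0, 0.27, 0, 0, 0, 1]
    - [0, 0, 0, 0, 0, 0, 1]
    - [0, 0, 0, 0, 0, 0, -0.3]
    - [0, 0, 0, 0, 0, 0, -0.5]
    - [0, 0, 0, 0, 0, 0, -1]
    - [0, 0, 0, 0, 0, 0, -1]
    - [0, 0, 0, 0, 0, 0, -1]
    - [0, 0, 0, 0, 0, 0, -1]

```text
time_s: 29.62
eef_pos: [0.5741, -0.3001, 0.0893]
tool_rot: [[-0.881, 0.235, 0.411], [0.211, 0.972, -0.103], [-0.424, -0.004, -0.906]]
ft_force: [-0.4, 0.7, 0.3]
finger_gap: 0.0341
grasp_force: 0.0
```

Request:
move_arm:
  series:
    - [0, 0, 0, 0, 0, 0, -1]
    - [0, 0, 0, 0, 0, 0, -1]
    - [0, 0, 0, 0, 0, 0, -1]

```text
time_s: 30.0
eef_pos: [0.574, -0.3017, 0.0898]
tool_rot: [[-0.88, 0.236, 0.412], [0.211, 0.972, -0.106], [-0.425, -0.006, -0.905]]
ft_force: [-10.0, -11.4, 4.5]
finger_gap: 0.0213
grasp_force: 30.0
```

Request:
move_arm:
  series:
    - [0, 0, -0.3, 0, 0, 0, -1]
    - [0, 0, -0.8, 0, 0, 0, -1]
    - [0, 0, -1, 0, 0, 0, -1]
    - [0, 0, -1, 0, 0, 0, -1]
    - [0, 0, -1, 0, 0, 0, -1]
    - [0, 0, 0, 0, 0, 0, -1]

```text
time_s: 30.75
eef_pos: [0.5234, -0.2875, 0.2025]
tool_rot: [[-0.88, 0.235, 0.413], [0.21, 0.972, -0.105], [-0.426, -0.005, -0.905]]
ft_force: [-0.6, 0.1, -3.6]
finger_gap: 0.0213
grasp_force: 30.0
```

Run:
```python
from h import *; from workcell import ctrl
np.set_printoptions(precision=4,suppress=True)
o=ctrl.observe(); print(o['eef_pos'],o['finger_gap'],o['ft_force'])
plan(o,[.45,0,.24],107.8)
o2=dict(o); a=np.radians(107.8); o2['eef_pos']=np.array([.45,0,.24]); o2['tool_rot']=np.array([[np.cos(a),np.sin(a),0],[np.sin(a),-np.cos(a),0],[0,0,-1.]]); plan(o2,[.5671,.2669,.24],107.8)
```

```text
[ 0.5234 -0.2875  0.2025] 0.021305655833846308 [-0.6328  0.0636 -3.5793]
shift [ 3.64  8.73 -3.14] turn [0.14  0.257 0.641] shift-after-turn [ 9.87  0.6  -1.25]
shift [7.28 6.44 0.  ] turn [0. 0. 0.] shift-after-turn [7.28 6.44 0.  ]
```

Request:
move_arm:
  series:
    - [0, 0, -0.2, 0.02, 0.0367, 0.0916, -1]
    - [0, 0, -0.2, 0.02, 0.0367, 0.0916, -1]
    - [0, 0, -0.2, 0.02, 0.0367, 0.0916, -1]
    - [0, 0, -0.2, 0.02, 0.0367, 0.0916, -1]
    - [0, 0, -0.2, 0.02, 0.0367, 0.0916, -1]
    - [0, 0, -0.1, 0.02, 0.0367, 0.0916, -1]
    - [0, 0, 0, 0.02, 0.0367, 0.0916, -1]
    - [0.98, 0.06, 0, 0, 0, 0, -1]
    - [0.98, 0.06, 0, 0, 0, 0, -1]
    - [0.98, 0.06, 0, 0, 0, 0, -1]
    - [0.98, 0.06, 0, 0, 0, 0, -1]
    - [0.98, 0.06, 0, 0, 0, 0, -1]
    - [0.98, 0.06, 0, 0, 0, 0, -1]
    - [0.98, 0.06, 0, 0, 0, 0, -1]
    - [0.98, 0.06, 0, 0, 0, 0, -1]
    - [0.98, 0.06, 0, 0, 0, 0, -1]
    - [0.98, 0.06, 0, 0, 0, 0, -1]

```text
time_s: 32.88
eef_pos: [0.4387, 0.0022, 0.2304]
tool_rot: [[-0.316, 0.949, 0.0], [0.949, 0.316, 0.001], [0.0, 0.0, -1.0]]
ft_force: [0.1, 0.1, -3.5]
finger_gap: 0.0216
grasp_force: 30.0
```

Request:
move_arm:
  series:
    - [0.91, 0.82, 0, 0, 0, 0, -1]
    - [0.91, 0.82, 0, 0, 0, 0, -1]
    - [0.91, 0.82, 0, 0, 0, 0, -1]
    - [0.91, 0.82, 0, 0, 0, 0, -1]
    - [0.91, 0.82, 0, 0, 0, 0, -1]
    - [0.91, 0.82, 0, 0, 0, 0, -1]
    - [0.91, 0.82, 0, 0, 0, 0, -1]
    - [0.91, 0.82, 0, 0, 0, 0, -1]
    - [0, 0, 0, 0, 0, 0, -1]

```text
time_s: 34.0
eef_pos: [0.5573, 0.2727, 0.2297]
tool_rot: [[-0.318, 0.948, 0.0], [0.948, 0.318, 0.0], [0.0, 0.0, -1.0]]
ft_force: [-0.3, -0.6, -4.2]
finger_gap: 0.0212
grasp_force: 30.0
```

Run:
```python
from h import *; from workcell import ctrl
np.set_printoptions(precision=4,suppress=True)
o=ctrl.observe(); print(o['eef_pos'],o['finger_gap'],o['grasp_force'],o['ft_force'])
T=o['tool_rot'];p=o['eef_pos'];plan(o,[.5671,.2669,.0575],107.8)
w=ctrl.snapshot('wrist'); np.savez('w7.npz',**w)
for f in ('w4.npz','w7.npz'):
    x=load(f)['pixels']; print(x[125:145,265:286].mean(axis=(1,2)).astype(int))
for f,C in (('w4.npz',BLUE),('w7.npz',RED)):
    b=blobs(load(f),*C,(250,140,302,210),200); print([(q[0],q[1],q[2].min(0),q[2].max(0)) for q in b])
```

```text
[0.5573 0.2727 0.2297] 0.02120254739996288 29.978025555610657 [-0.3231 -0.5969 -4.1709]
shift [-0.29  0.25  5.74] turn [ 0.    -0.     0.008] shift-after-turn [-0.28  0.25  5.74]
[230 110 123 123 124 123 124 124 106  51  98 193 221 218 217 217 217 217
 217 217]
[245 246 246 246 247 247 246 223 100  99  45 106 198 223 221 219 213 218
 219 218]
[(np.int32(2311), array([277.2224, 177.3925]), array([253, 152], dtype=int32), array([301, 209], dtype=int32))]
[(np.int32(2292), array([277.0493, 178.4638]), array([253, 153], dtype=int32), array([301, 209], dtype=int32))]
```

Same grasp as the blue one. I'll apply the correction, descend to about 8 mm above rest, then feel for contact.

Request:
move_arm:
  series:
    - [-0.23, 0.25, 0.5, 0, 0, 0.008, -1]
    - [0, 0, 1, 0, 0, 0, -1]
    - [0, 0, 1, 0, 0, 0, -1]
    - [0, 0, 1, 0, 0, 0, -1]
    - [0, 0, 1, 0, 0, 0, -1]
    - [0, 0, 0.8, 0, 0, 0, -1]
    - [0, 0, 0.3, 0, 0, 0, -1]
    - [0, 0, 0.13, 0, 0, 0, -1]
    - [0, 0, 0, 0, 0, 0, -1]
    - [0, 0, 0, 0, 0, 0, -1]

```text
time_s: 35.3
eef_pos: [0.567, 0.2661, 0.0605]
tool_rot: [[-0.303, 0.953, 0.003], [0.953, 0.303, 0.0], [-0.001, 0.003, -1.0]]
ft_force: [-0.6, 0.9, -3.6]
finger_gap: 0.0214
grasp_force: 30.0
```

Request:
move_arm:
  series:
    - [0, 0, 0.1, 0, 0, 0, -1]
    - [0, 0, 0.06, 0, 0, 0, -1]
    - [0, 0, 0.03, 0, 0, 0, -1]
    - [0, 0, 0, 0, 0, 0, -1]

```text
time_s: 35.8
eef_pos: [0.5665, 0.266, 0.054]
tool_rot: [[-0.303, 0.953, 0.001], [0.953, 0.303, -0.0], [-0.001, 0.001, -1.0]]
ft_force: [0.2, -0.3, -3.9]
finger_gap: 0.0215
grasp_force: 30.0
```

Request:
move_arm:
  series:
    - [0, 0, 0.03, 0, 0, 0, -1]
    - [0, 0, 0, 0, 0, 0, -1]

```text
time_s: 36.05
eef_pos: [0.5665, 0.266, 0.0531]
tool_rot: [[-0.303, 0.953, 0.001], [0.953, 0.303, -0.0], [-0.001, 0.001, -1.0]]
ft_force: [0.6, -0.7, -3.9]
finger_gap: 0.0209
grasp_force: 30.0
```

Request:
move_arm:
  series:
    - [0, 0, 0.05, 0, 0, 0, -1]
    - [0, 0, 0.05, 0, 0, 0, -1]
    - [0, 0, 0.03, 0, 0, 0, -1]
    - [0, 0, 0, 0, 0, 0, -1]

```text
time_s: 36.55
eef_pos: [0.5674, 0.2663, 0.0497]
tool_rot: [[-0.303, 0.953, 0.003], [0.953, 0.303, 0.0], [-0.001, 0.003, -1.0]]
ft_force: [3.6, 0.2, 2.2]
finger_gap: 0.0215
grasp_force: 30.0
```

Request:
move_arm:
  series:
    - [0, 0, 0.03, 0, 0, 0, -1]
    - [0, 0, 0, 0, 0, 0, -1]

```text
time_s: 36.8
eef_pos: [0.5675, 0.2663, 0.0495]
tool_rot: [[-0.303, 0.953, 0.004], [0.953, 0.303, 0.001], [-0.001, 0.004, -1.0]]
ft_force: [0.6, 0.4, 14.9]
finger_gap: 0.0213
grasp_force: 30.0
```

Cradled (contact height matches the blue one). One more small press, then release and rise.

Request:
move_arm:
  series:
    - [0, 0, 0.02, 0, 0, 0, -1]
    - [0, 0, 0, 0, 0, 0, -1]
    - [0, 0, 0, 0, 0, 0, -0.4]
    - [0, 0, 0, 0, 0, 0, 0]
    - [0, 0, 0, 0, 0, 0, 0.4]
    - [0, 0, 0, 0, 0, 0, 0.4]
    - [0, 0, -0.6, 0, 0, 0, 0.6]
    - [0, 0, -1, 0, 0, 0, 1]
    - [0, 0, -1, 0, 0, 0, 1]
    - [0, 0, -1, 0, 0, 0, 1]
    - [0, 0, -1, 0, 0, 0, 1]
    - [0, 0, -1, 0, 0, 0, 1]
    - [0, 0, -1, 0, 0, 0, 1]
    - [0, 0, 0, 0, 0, 0, 1]

```text
time_s: 38.55
eef_pos: [0.5673, 0.2665, 0.2494]
tool_rot: [[-0.303, 0.953, 0.006], [0.953, 0.303, 0.002], [-0.0, 0.007, -1.0]]
ft_force: [0.8, 0.6, 0.0]
finger_gap: 0.0913
grasp_force: 0.0
```

Run:
```python
from h import *; from workcell import ctrl
np.set_printoptions(precision=4,suppress=True)
o=ctrl.observe(); print(o['time_s'],o['eef_pos'],o['ft_force'],o['finger_gap'])
w=ctrl.snapshot('wrist'); np.savez('w8.npz',**w)
def shaft(w,o,name):
    # white shaft body + band pixels near the rest height, in pair frame
    a=np.radians(17.8); ax=np.array([np.cos(a),np.sin(a)]); ay=np.array([-ax[1],ax[0]])
    h,wd=w['pixels'].shape[:2]; u,v=np.meshgrid(np.arange(wd),np.arange(h)); P=plane(w,np.c_[u.ravel(),v.ravel()],.0686,rays_fish)[:,:2]-o
    X=(P@ax).reshape(h,wd);Y=(P@ay).reshape(h,wd); hsv=cv2.cvtColor(w['pixels'],cv2.COLOR_RGB2HSV)
    col=cv2.inRange(hsv,*(BLUE if name=='blue' else RED))>0
    bright=(hsv[...,2]>150)&(hsv[...,1]<40)
    for y0 in (-.02,0,.02):
        r=bright&(abs(Y-y0)<.008)&(abs(X)<.025); print(name,'body y',y0,'x',X[r].min(),X[r].max(),X[r].mean())
    r=(abs(X)<.008); ys=Y[r&col&(abs(Y)<.09)]; print(' colour y range along axis',ys.min(),ys.max(), 'bright y',Y[r&bright&(abs(Y)<.1)].min(),Y[r&bright&(abs(Y)<.1)].max())
shaft(w,np.array([.5671,.2669]),'red'); shaft(w,np.array([.4433,.2271]),'blue')
shaft(load('w5.npz'),np.array([.4433,.2271]),'blue')
```

```text
38.55 [0.5673 0.2665 0.2494] [0.7699 0.5745 0.0275] 0.09133833467789411
red body y -0.02 x -0.0077133797198749455 0.014949510177720145 0.0019034762796672209
red body y 0 x -0.0075215852421614115 0.010329788156147284 0.0014235817207514203
red body y 0.02 x -0.007341717617429928 0.010261618979770624 0.001478909011680908
 colour y range along axis -0.07210819805967358 0.06337452416033688 bright y -0.0812094642375601 0.09690820636898428
blue body y -0.02 x -0.024952334095253135 0.024222237447013416 -0.001451668456543564
blue body y 0 x -0.024969153112298647 0.011599509922833354 -0.0057026990634422604
blue body y 0.02 x -0.024906813249896253 0.011905303509038529 -0.005380886396089104
 colour y range along axis -0.07194481409007444 0.07749404371968176 bright y -0.07876087854480703 0.09762583769906456
blue body y -0.02 x -0.016619200386516472 0.017318439535885192 0.002279835636286088
blue body y 0 x -0.007355401529708649 0.010419985022312927 0.001285195332645551
blue body y 0.02 x -0.007202384813200692 0.010368943596864383 0.0015689916184361767
 colour y range along axis -0.07111880591472204 0.07693866212886204 bright y -0.0801829644453953 0.09744060410740328
```

```bash
python3 -c "
from workcell import ctrl
print(ctrl.hand_in())"
```

```text
the job is handed in; nothing more can be done
None
```

I handed the job in at about 39 s; no verdict came back. The yoke stands upright in the tray and each shaft lies centred in its own colour of V-blocks. I saw the yoke and blue shaft seated, but judged the red from contact force and image measurements alone, as my picture views had run out.

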